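# Walk the tube block square against the reader fence

## Robot

A 6-joint arm with a two-finger parallel gripper is mounted at the origin on the work surface. World frame = base frame: x ahead of the robot, y to its left, z up, the work surface at z = 0. Lengths are in m, angles in rad, forces in N, time in s.
With the tool pointing down it reaches from about 0.25 to 0.8 m from the base axis. Payload 8.5 kg.
Tool frame: the origin (TCP) lies midway between the tips of the shut fingers; the grasp point (between the pads) lies 19 mm behind it (arm.grasp_offset is the distance from the TCP to the grasp point, in m); y points along the fingers, z is the direction in which the jaws open and shut, and the axes are right-handed (so a half turn about y gives the same grasp; the last joint's range is limited). The gripper opens to 85 mm and grips with 20 to 120 N. Pads are 22 mm wide; open, the fingers measure 114 mm over their backs; the gripper's body (76 mm by 85 mm) begins 54 mm behind the grasp point. The pads swing forward as they close: fully open they stand 13 mm farther back than shut.
Start: joints at [1.131, 0.238, -0.013, 1.319, 0, 1.571], TCP at [0.224, 0.475, 0.231] pointing down, gripper open.
Joint ranges: [-2.66, 2.66], [-1.03, 1.9], [-1.14, 1.46], [-1.82, 2.27], [-1.45, 1.34], [-3.14, 3.14]. Speed limits (rad/s): [2.22, 2.22, 2.79, 3.14, 3.14, 3.14].

## Interface

Orientations are given as [roll, pitch, yaw] about the fixed x, y, z axes, in that order (R = Rz(yaw) Ry(pitch) Rx(roll)).
In Python, from plant import arm gives the robot as it stands.
- The arm moves only by the tool step_arm, never from a script. Its argument "steps" is a list that holds one entry, the list of rows, each a list of 5 numbers: the shift along the tool's x, y, z in m, then the turn about the tool's y in rad, then the finger opening in m, from 0 to 0.0854. In form: [[[tx, ty, tz, twist, hand], ...]]. A call has 1 to 20 rows; each row is the pose to reach, as a shift and turn from the pose commanded when the call began, along the tool's axes at that moment; what a row does not reach only later rows make up. A row lasts 1/10 s, in which the tool goes at most 50 mm and 8.59 degrees, less where a joint would pass 70% of its speed; a pose out of reach is approached as far as the arm can. A call with a gripper value outside its range is refused whole. The fingers move at their own pace and stop on an object; "force" is the grip in N (left out, the last holds). Time passes only in rows, so rows that repeat a pose let the fingers close. It gives the time, the measured TCP pose, the force and the opening at its end, in the units of the state.
- arm.state(): the state, without advancing time (a new reading comes with each control period).
- arm.read_camera(name): name is "side" or "top"; returns a dict with "frame" (400x640x3 uint8, blue, green, red), "fx", "fy", "cx", "cy" (pixels), "T" (4x4, takes a point from camera to world coordinates). Camera axes: x right, y up, looking along -z (the intrinsics and any distortion apply to the point x, -y, -z); pixel columns grow to the right and rows downward; lengths in m; the calibration is good to about 2 mm. A picture is of the moment at which its call begins. There is no depth.
- arm.hand_in(): hands the job in, once; it reports no verdict.
The state is a dict: "t": time; "q": joint angles; "dq": joint speeds; "effort": joint torques, N m; "ee_pos": TCP position; "tcp_rot": TCP orientation; "ft_force": force on the tool from outside, world axes, zero at the start; "wrist_torque": the same for the moment, N m; "grip_width": opening from 0.0 (shut) to 1.0 (fully open).
Only numpy, scipy, OpenCV 4.12 (cv2) and the standard library are available. Lean on these libraries where they do the work, as an engineer would, in place of code of your own. Each camera call takes 0.05 s, during which the arm holds its last target.

## Task

Push the heavy aluminium tube block round on the bench, nudging one corner and then another, until one of its two long sides lies flat against the steel fence of the tube reader, with that whole side within the length of the fence. Only push it: never grip or lift it, keep off the well plate on its top, and leave the other things on the bench where they are.

Things in the scene. Friction and masses are not known exactly. Their poses are not given: they have to be found in the camera images.
- block: loose aluminium tube block, 0.7 to 1 kg; a level push of 10 to 20 N slides it, and near an end of a side also turns it. 90 mm along x, 130 along y, 38 high (41 with well plate), too wide to grip. Origin: centre of underside, z up. Long sides: faces at x = -45 and +45 mm; either may go to the fence (same after half a turn). Starts turned 40 to 90 degrees off the fence, on the robot's side of it
- wells: grey plastic plate with 4 x 6 dark tube wells, 80 x 120 x 3 mm, fixed on top of the block (from 38 to 41 mm above the bench) and carried by it; not to be touched. Origin: centre of its underside, axes as the block's
- fence: low dark steel stop bar fixed to the bench, 20 mm along its x, 280 mm along its y (its length), 24 mm high. Origin: centre of the bar's underside. Its working face, towards the robot, is at x = -10 mm; its +x points away from the robot. A white tube reader, 110 mm wide and up to 101 mm high, stands behind it on the same piece, from x = +37 to +83 mm. A block lying flat against the fence has its origin at x = -55 mm in this frame
- vial: loose small amber vial, 28 mm across, 50 mm high, standing beside the fence's +y end, some 60 mm before the bar; leave it alone. Origin: centre of its underside
- jar: loose clear sample jar with red lid, 48 mm across, 60 mm high, standing beside the fence's -y end, some 60 mm before the bar; leave it alone. Origin: centre of its underside
- forceps: loose steel forceps, 120 mm long, 6 mm high, lying to the robot's right; leave them alone. Origin: middle, underside
- cap: loose red tube stopper, 24 mm across, 18 mm high, standing to the robot's left; leave it alone. Origin: centre of its underside
- bottle: loose amber reagent bottle with white cap, 60 mm across, 110 mm high, standing at the right; leave it alone. Origin: centre of its underside
Not all that is in view belongs to the job. What is shaped like the block but purple or turquoise is not meant.

How it is judged:
By the outcome, as a careful person would: the job done as asked, in the order asked, and still so for the second after the job is handed in, with the robot touching nothing.
It also fails if it takes over 64 s, if anything falls off the work surface, if the arm or the gripper's body presses on something with over 40 N, if the wrist force passes 120 N, or if a joint passes its speed limit or range.

## Working session

There is one attempt and no reset: what is moved stays moved. The work goes in short steps, Python scripts to look and compute and a tool call to move; the robot and the scene stay as the last step left them, time stands still between calls to the robot, and variables do not carry over. Pictures are saved under pics/ and viewed, and the job is handed in when it is done.

Besides the shell and the picture viewer there is one more tool, called after "Request:" as name(argument=value, ...), one argument or row to a line, values as JSON. step_arm: Moves the arm, as the interface text tells. Its arguments: {"type":"object","properties":{"steps":{"type":"array","items":{"type":"array","items":{"type":"array","items":{"type":"number"}}}},"force":{"type":"number"}},"required":["steps"]}

```bash
mkdir -p pics; ls; python3 - <<'E'
from plant import arm
import cv2
for n in("top","side"):
    c=arm.read_camera(n); cv2.imwrite(f"pics/{n}0.png",c["frame"]); print(n,{k:c[k] for k in c if k!="frame"})
s=arm.state(); print(s)
E
```

```text
pics
top {'fx': 436.4966935825344, 'fy': 436.4966935825344, 'cx': 317.09349318089545, 'cy': 197.1630701911855, 'T': array([[-0.00881577,  0.99753047, -0.06967951,  0.34893091],
       [-0.99994077, -0.00834933,  0.00698245, -0.0571895 ],
       [ 0.00638343,  0.06973694,  0.99754499,  1.22838174],
       [ 0.        ,  0.        ,  0.        ,  1.        ]])}
side {'fx': 389.04579807680506, 'fy': 389.04579807680506, 'cx': 327.5325350897095, 'cy': 198.45024578851636, 'T': array([[-0.97855924,  0.11961951, -0.16766927,  0.23557187],
       [-0.20579752, -0.60073548,  0.77250519,  0.79826351],
       [-0.00831818,  0.79044801,  0.61247265,  0.74978016],
       [ 0.        ,  0.        ,  0.        ,  1.        ]])}
{'t': 0.1, 'q': array([ 1.13098512e+00,  2.38725796e-01, -1.41693932e-02,  1.31917255e+00,
        9.09368450e-06,  1.57080373e+00]), 'dq': array([-0.0002678 , -0.00225487,  0.00254392, -0.00025963,  0.00116992,
       -0.00243305]), 'effort': array([-1.73580006e-04, -5.39720285e+01,  3.46999419e+01,  1.34479307e-02,
        1.01174114e-04,  1.73231626e-05]), 'ee_pos': array([0.22337211, 0.47471095, 0.23073949]), 'tcp_rot': array([-1.57206774e+00,  9.08426234e-06, -4.39818625e-01]), 'ft_force': array([-0.39985415, -0.61127729,  0.86970716]), 'wrist_torque': array([-0.03900862, -0.05489444,  0.01785029]), 'grip_width': 0.9982610109308063}
```

View pics/top0.png

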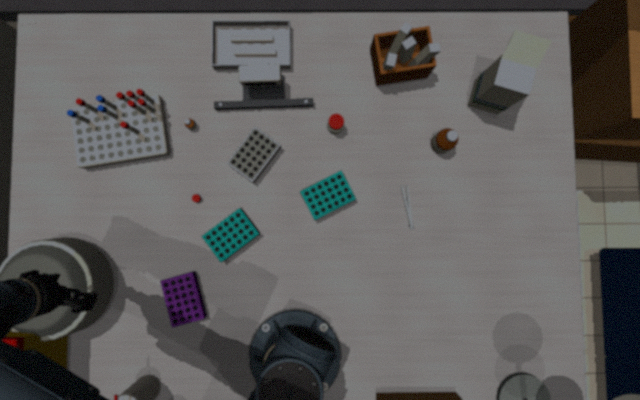

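View pics/side0.png

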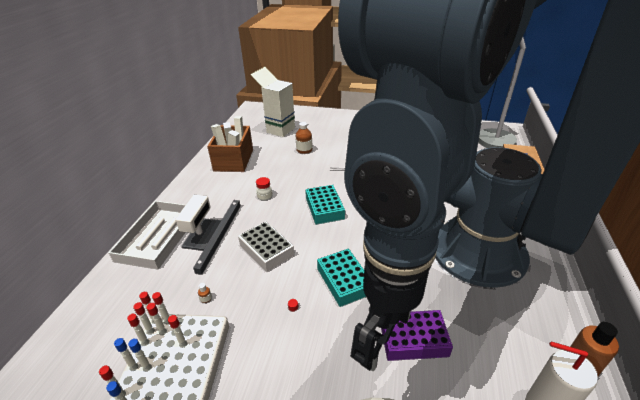

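```bash
cat >h.py <<'E'
import numpy as np, cv2
from plant import arm
def ray(c,u,v,z):
    T=c["T"]; d=T[:3,:3]@np.array([(u-c["cx"])/c["fx"],-(v-c["cy"])/c["fy"],-1.]); o=T[:3,3]
    return (o+d*(z-o[2])/d[2])
def proj(c,p):
    T=c["T"]; q=T[:3,:3].T@(np.array(p)-T[:3,3]); return np.array([c["cx"]+c["fx"]*q[0]/-q[2], c["cy"]-c["fy"]*q[1]/-q[2]])
E
python3 - <<'E'
from h import *
c=arm.read_camera("top"); f=c["frame"]
x0,y0,x1,y1=170,85,370,235
g=cv2.resize(np.clip(f[y0:y1,x0:x1].astype(float)*1.6,0,255).astype(np.uint8),None,fx=4,fy=4,interpolation=cv2.INTER_CUBIC); cv2.imwrite("pics/z0.png",g)
c=arm.read_camera("side"); f=c["frame"]
g=cv2.resize(f[170:320,140:340],None,fx=4,fy=4,interpolation=cv2.INTER_CUBIC); cv2.imwrite("pics/z1.png",g)
E
```

```text
(no output)
```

View pics/z0.png

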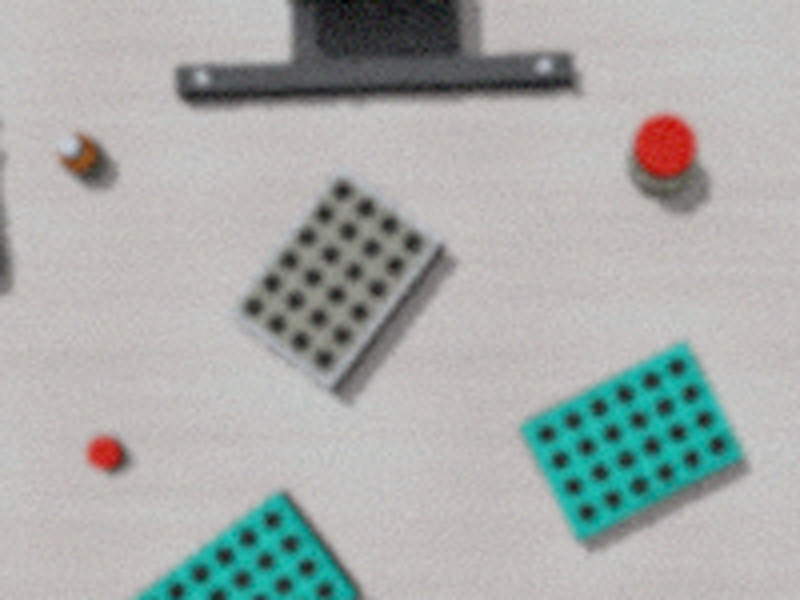

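View pics/z1.png

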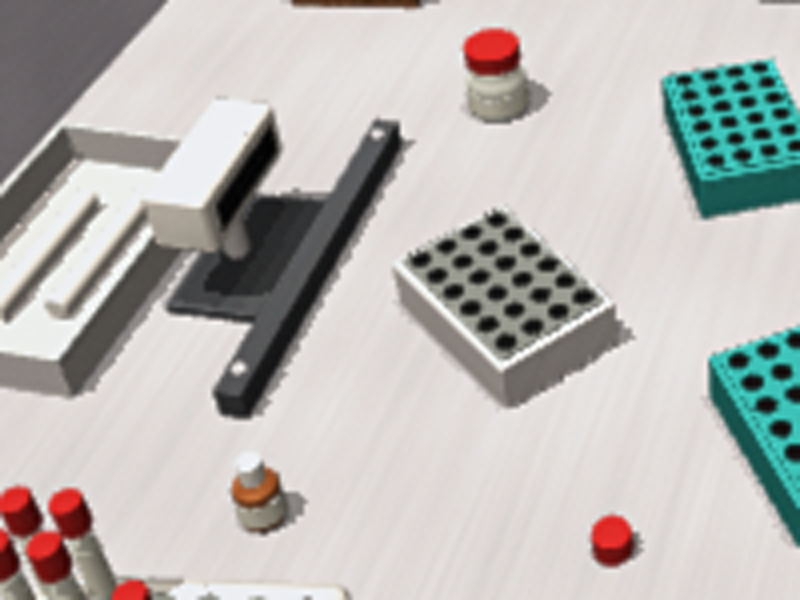

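```bash
cat >>h.py <<'E'
def block(c,verbose=True,guess=None):
    """pose of the block from the 24 dark wells (plane z=.041): center xy, yaw of long (y) axis"""
    f=cv2.resize(c["frame"],None,fx=4,fy=4,interpolation=cv2.INTER_CUBIC)
    hsv=cv2.cvtColor(f,cv2.COLOR_BGR2HSV); v=cv2.GaussianBlur(hsv[...,2],(5,5),0)
    bg=cv2.medianBlur(cv2.resize(hsv[...,2],None,fx=.25,fy=.25),21); 
    m=(v<VT[0]).astype(np.uint8)
    n,l,st,ce=cv2.connectedComponentsWithStats(m)
    P=[]
    for i in range(1,n):
        if 30<st[i,4]<900 and max(st[i,2:4])<40:
            x,y=(ce[i]+.5)/4-.5
            w=ray(c,x,y,.041)[:2]
            # saturation around: exclude coloured blocks
            X,Y=int(x*4),int(y*4); s=np.median(hsv[max(0,Y-25):Y+26,max(0,X-25):X+26,1])
            if s<90: P.append(w)
    P=np.array(P)
    if guess is not None: P=P[np.linalg.norm(P-np.array(guess),axis=1)<.085]
    return P
VT=[60]
def fitgrid(P):
    (cx,cy),(w,h),a=cv2.minAreaRect((P*1000).astype(np.float32))
    b=cv2.boxPoints(((cx,cy),(w,h),a)); e0=b[1]-b[0]; e1=b[2]-b[1]
    L=e0 if np.linalg.norm(e0)>np.linalg.norm(e1) else e1
    # refine: slope of rows by least squares on grid indices
    L=L/np.linalg.norm(L); S=np.array([-L[1],L[0]]); C=np.array([cx,cy])
    q=P*1000-C; i=np.round(q@L/(max(w,h)/5)-.5); j=np.round(q@S/(min(w,h)/3)-.5)
    A=np.c_[np.ones(len(P)),i+.5,j+.5]; s,res,_,_=np.linalg.lstsq(A,P*1000,rcond=None)
    ang=np.degrees(np.arctan2(s[1,1],s[1,0]))
    ang2=np.degrees(np.arctan2(s[2,1],s[2,0]))
    return s[0]/1000, ang, ang2, np.linalg.norm(s[1]),np.linalg.norm(s[2]), np.abs(A@s-P*1000).max()
E
python3 - <<'E'
from h import *
c=arm.read_camera("top"); f=c["frame"]
g=ray(c,256,155,.041)[:2]; print(g)
for t in(40,50,60,70,80):
    VT[0]=t; P=block(c,guess=g); print(t,len(P), fitgrid(P) if len(P)>10 else '')
hsv=cv2.cvtColor(f,cv2.COLOR_BGR2HSV); print(f[92:112:1,255], f[155,256])
E
```

```text
[0.549205   0.10105508]
40 24 (array([0.55417801, 0.10960085]), np.float64(-37.13787775388315), np.float64(53.05350322770617), np.float64(20.001701967361853), np.float64(19.98511273739403), np.float64(0.5449175208718771))
50 24 (array([0.55415714, 0.1095737 ]), np.float64(-37.10834425207596), np.float64(53.0335488924059), np.float64(20.007704856073374), np.float64(19.99937941390168), np.float64(0.4105160177975904))
60 24 (array([0.55414295, 0.10951785]), np.float64(-37.02853620853177), np.float64(53.019415854317856), np.float64(19.984923239240242), np.float64(20.003293992177774), np.float64(0.37645855449596866))
70 24 (array([0.55414632, 0.10949099]), np.float64(-37.04495735776386), np.float64(53.01878456339123), np.float64(19.962686050847882), np.float64(19.982425694211354), np.float64(0.3888922217199706))
80 20 (array([0.55412711, 0.10940474]), np.float64(-37.145187539483125), np.float64(53.15720493078156), np.float64(19.936220632689402), np.float64(19.901745474871692), np.float64(0.4856409788685738))
[[ 25  22  20]
 [ 36  34  35]
 [ 28  33  30]
 [ 36  35  36]
 [ 35  36  36]
 [ 39  35  37]
 [ 29  29  29]
 [ 44  42  40]
 [ 52  52  54]
 [ 59  60  54]
 [ 55  57  53]
 [ 57  58  52]
 [ 58  56  55]
 [ 58  56  56]
 [ 42  40  38]
 [ 23  24  27]
 [ 41  42  39]
 [ 67  67  68]
 [ 97  97  97]
 [111 114 115]] [75 80 81]
```

```bash
python3 - <<'E'
from h import *
cs=[arm.read_camera("top") for _ in range(4)]
c=cs[0]; f=np.mean([k["frame"] for k in cs],0).astype(np.uint8)
F=cv2.resize(f,None,fx=4,fy=4,interpolation=cv2.INTER_CUBIC); g=cv2.cvtColor(F,cv2.COLOR_BGR2GRAY)
w=lambda x,y,z: ray(c,(x+.5)/4-.5,(y+.5)/4-.5,z)[:2]
# screws
sc=[]
for (x,y) in((170+201/4,85+77/4),(170+545/4,85+65/4)):
    X,Y=int(x*4),int(y*4); r=g[Y-14:Y+14,X-14:X+14].astype(float); r=np.clip(r-75,0,None); yy,xx=np.mgrid[-14:14,-14:14]
    p=w(X+(r*xx).sum()/r.sum(),Y+(r*yy).sum()/r.sum(),.024); sc.append(p); print("screw",p)
d=sc[0]-sc[1]; print("len",np.hypot(*d),"ang",np.degrees(np.arctan2(d[1],d[0])),"mid",(sc[0]+sc[1])/2)
# bar: top front edge via column scan: top surface (~57) -> front face (~25)
pts=[]
for col in range(4*222,4*308,8):
    pr=g[4*99:4*113,col].astype(float)
    pr=cv2.GaussianBlur(pr[:,None],(1,5),0)[:,0]
    k=np.argmin(pr); # darkest = front face
    j=k
    while j>0 and pr[j]<44: j-=1
    pts.append(w(col,4*99+j,.024))
P=np.array(pts); k=np.polyfit(P[:,1],P[:,0],1); r=P[:,0]-np.polyval(k,P[:,1]); ok=abs(r)<.003; k=np.polyfit(P[ok,1],P[ok,0],1);print("front edge slope deg",np.degrees(np.arctan(k[0])),"x at mid",np.polyval(k,(sc[0]+sc[1])[1]/2),ok.sum(),len(ok))
# ends
for row in (4*103,4*102):
    pr=g[row]; d=np.where(pr[4*200:4*330]<78)[0]+800; print("ends",w(d[0],row,.024),w(d[-1],row,.024))
# other things
hsv=cv2.cvtColor(f,cv2.COLOR_BGR2HSV)
cv2.imwrite("pics/z2.png",cv2.resize(F[4*80:4*140,4*175:4*355],None,fx=1.1,fy=1.1))
for n,(u,v,z) in dict(vial=(190,124,.04),jar=(336.2,121.8,.06),cap=(196.4,198,.018)).items(): print(n,ray(c,u,v,z))
s=arm.read_camera("side")
for n,(u,v) in dict(fenceA=(140+230/4,170+400/4),fenceB=(140+390/4,170+125/4),).items(): print(n,ray(s,u,v,.024))
print("side: vial base",ray(s,140+262/4,170+525/4,0),"jar base",ray(s,140+497/4,170+115/4,0))
E
```

```text
screw [0.70087777 0.20520601]
screw [ 0.70655347 -0.03585813]
len 0.24113094412441147 ang 91.34874332702876 mid [0.70371562 0.08467394]
front edge slope deg -1.7073743375718549 x at mid 0.6925218020915994 43 43
ends [0.70122171 0.22147912] [ 0.69928494 -0.05682129]
ends [0.70406207 0.21940067] [ 0.70215354 -0.05544038]
vial [0.6370243  0.28302644 0.04      ]
jar [ 0.63535219 -0.1190863   0.06      ]
cap [0.4339524  0.26921672 0.018     ]
fenceA [0.68997551 0.22803279 0.024     ]
fenceB [ 0.69874547 -0.05038148  0.024     ]
side: vial base [0.64127228 0.2952982  0.        ] jar base [ 0.63606151 -0.10697934  0.        ]
```

View pics/z2.png

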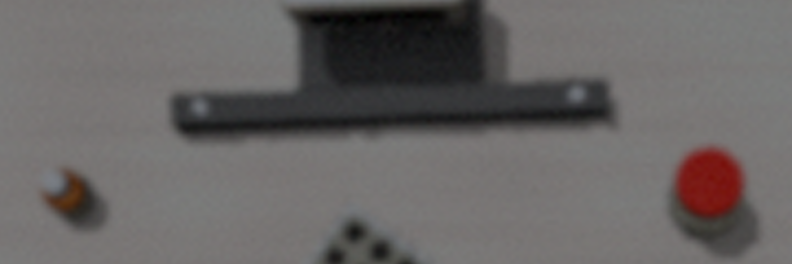

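```bash
cat >>h.py <<'E'
from scipy.spatial.transform import Rotation as Ro
def rows(targets,hand=0.085,pose=None):
    """world targets (x,y,z,yaw) -> rows"""
    s=arm.state(); p,r=(s["ee_pos"],s["tcp_rot"]) if pose is None else pose
    R=Ro.from_euler("xyz",r).as_matrix(); yaw=np.arctan2(R[1,0],R[0,0])
    print("from",np.round(p,4),"yaw",round(yaw,4))
    for t in targets:
        d=R.T@(np.array(t[:3])-p); print([round(float(v),4) for v in (*d,-(t[3]-yaw),hand)])
E
python3 - <<'E'
from h import *
rows([(0.502,0.041,.15,.925)])
E
```

```text
from [0.2235 0.475  0.2312] yaw -0.4398
[0.4368, 0.0813, -0.2741, -1.3648, 0.085]
```

Request:
step_arm(
  steps=[
    [[0.03,0.0,-0.02,-0.1,0.085],[0.06,0.01,-0.04,-0.2,0.085],[0.1,0.02,-0.06,-0.3,0.085],[0.13,0.03,-0.08,-0.4,0.085],[0.16,0.03,-0.1,-0.5,0.085],[0.19,0.04,-0.12,-0.6,0.085],[0.22,0.04,-0.14,-0.7,0.085],[0.25,0.05,-0.16,-0.8,0.085],[0.29,0.05,-0.18,-0.9,0.085],[0.32,0.06,-0.2,-1.0,0.085],[0.35,0.065,-0.22,-1.1,0.085],[0.38,0.07,-0.24,-1.2,0.085],[0.41,0.075,-0.26,-1.3,0.085],[0.437,0.081,-0.274,-1.365,0.085],[0.437,0.081,-0.274,-1.365,0.085],[0.437,0.081,-0.274,-1.365,0.085],[0.437,0.081,-0.274,-1.365,0.085],[0.437,0.081,-0.274,-1.365,0.085]],
  ],
)

```text
t: 2.3
ee_pos: [0.5019, 0.0418, 0.1506]
tcp_rot: [-1.571, -0.0, 0.926]
ft_force: [-0.1, -0.3, -0.7]
grip_width: 0.995
```

Request:
step_arm(
  steps=[
    [[0,0.04,0,0,0.085],[0,0.08,0,0,0.085],[0,0.11,0,0,0.085],[0,0.13,0,0,0.085],[0,0.14,0,0,0.085],[0,0.145,0,0,0.085],[0,0.148,0,0,0.085],[0,0.15,0,0,0.085],[0,0.15,0,0,0.085]],
  ],
)

```text
t: 3.2
ee_pos: [0.5027, 0.0411, 0.0009]
tcp_rot: [-1.572, -0.001, 0.925]
ft_force: [-0.9, 0.4, -0.3]
grip_width: 0.995
```

```bash
python3 - <<'E'
from h import *
c=arm.read_camera("side"); cv2.imwrite("pics/s1.png",cv2.resize(c["frame"][150:330,150:390],None,fx=3,fy=3,interpolation=cv2.INTER_CUBIC))
c=arm.read_camera("top"); cv2.imwrite("pics/t1.png",cv2.resize(np.clip(c["frame"][85:235,170:370]*1.6,0,255).astype(np.uint8),None,fx=3,fy=3,interpolation=cv2.INTER_CUBIC))
s=arm.state();print(s["ee_pos"],s["ft_force"])
E
```

```text
[0.50266952 0.04099435 0.00088314] [-0.31427228 -0.34485572  0.22402007]
```

View pics/s1.png

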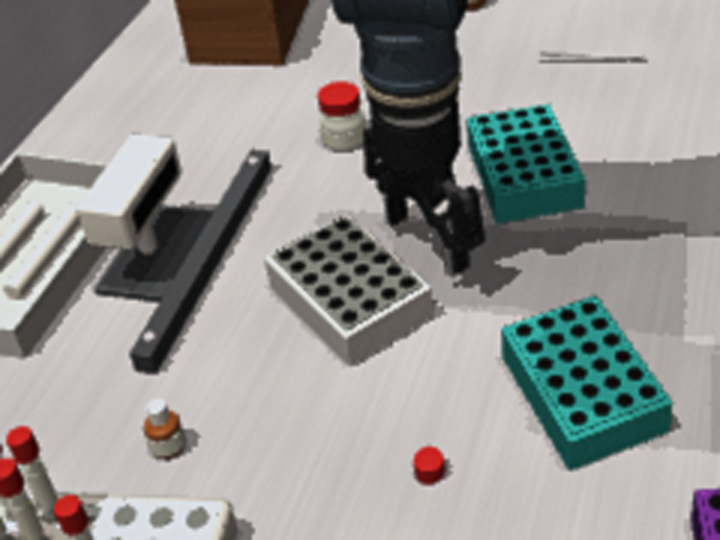

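View pics/t1.png

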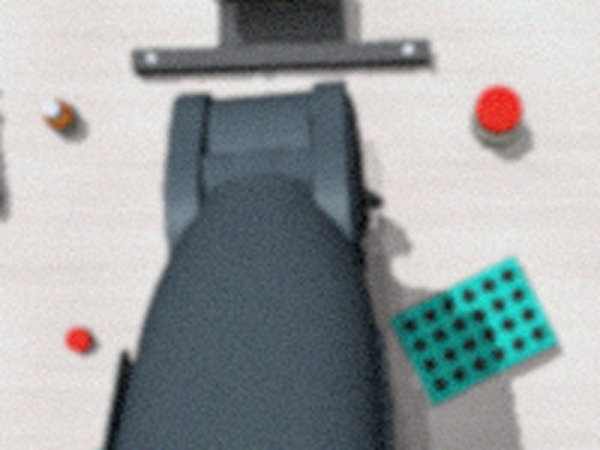

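```bash
cat >>h.py <<'E'
def rot(a): return np.array([[np.cos(a),-np.sin(a)],[np.sin(a),np.cos(a)]])
E
python3 - <<'E'
from h import *
C=np.array([.5541,.1095]); a=np.radians(142.95); u=np.array([np.cos(a),np.sin(a)]); S=rot(-np.pi/2)@u
K=C-.085*u; T0=C-.056*S; print(K,T0,S)
T=[(*(C-d*S),-.001,a-np.pi/2) for d in(.08,.073,.066,.061,.058,.056)]
for k in range(1,14):
    b=-np.radians(2*k); T.append((*(K+rot(b)@(T0-K)),-.001,a-np.pi/2+b))
rows(T)
E
```

```text
[0.62193935 0.0582865 ] [0.52035934 0.06480584] [0.60251173 0.79811002]
from [0.5027 0.041  0.0009] yaw 0.9251
[0.0057, 0.0019, 0.0002, 0.001, 0.085]
[0.0127, 0.0019, 0.0002, 0.001, 0.085]
[0.0197, 0.0019, 0.0002, 0.001, 0.085]
[0.0247, 0.0019, 0.0002, 0.001, 0.085]
[0.0277, 0.0019, 0.0002, 0.001, 0.085]
[0.0297, 0.0019, 0.0002, 0.001, 0.085]
[0.0327, 0.0019, 0.0021, 0.0359, 0.085]
[0.0357, 0.0019, 0.0039, 0.0708, 0.085]
[0.0389, 0.0019, 0.0056, 0.1057, 0.085]
[0.042, 0.0019, 0.0072, 0.1406, 0.085]
[0.0453, 0.0019, 0.0086, 0.1755, 0.085]
[0.0486, 0.0019, 0.01, 0.2104, 0.085]
[0.0519, 0.0019, 0.0112, 0.2453, 0.085]
[0.0553, 0.0019, 0.0123, 0.2802, 0.085]
[0.0587, 0.0019, 0.0133, 0.3151, 0.085]
[0.0621, 0.0019, 0.0142, 0.3501, 0.085]
[0.0656, 0.0019, 0.015, 0.385, 0.085]
[0.0691, 0.0019, 0.0156, 0.4199, 0.085]
[0.0726, 0.0019, 0.0161, 0.4548, 0.085]
```

Request:
step_arm(
  steps=[
    [[0.006,0.002,0,0,0.085],[0.013,0.002,0,0,0.085],[0.02,0.002,0,0,0.085],[0.025,0.002,0,0,0.085],[0.028,0.002,0,0,0.085],[0.03,0.002,0,0,0.085],[0.033,0.002,0.002,0.035,0.085],[0.036,0.002,0.004,0.07,0.085],[0.039,0.002,0.0055,0.105,0.085],[0.042,0.002,0.007,0.14,0.085],[0.045,0.002,0.0085,0.175,0.085],[0.0485,0.002,0.01,0.21,0.085],[0.052,0.002,0.011,0.245,0.085],[0.055,0.002,0.012,0.28,0.085],[0.0585,0.002,0.013,0.315,0.085],[0.062,0.002,0.014,0.35,0.085],[0.0655,0.002,0.015,0.385,0.085],[0.069,0.002,0.0155,0.42,0.085],[0.0725,0.002,0.016,0.455,0.085]],
  ],
)

```text
t: 5.2
ee_pos: [0.5309, 0.1078, -0.002]
tcp_rot: [-1.57, 0.004, 0.469]
ft_force: [-6.3, -3.1, 4.7]
grip_width: 0.994
```

```bash
python3 - <<'E'
from h import *
c=arm.read_camera("side"); cv2.imwrite("pics/s2.png",cv2.resize(c["frame"][150:330,150:390],None,fx=3,fy=3,interpolation=cv2.INTER_CUBIC))
for t in(60,70,80,90):
    VT[0]=t
    P=block(c,guess=(.58,.12)); 
    print(t,len(P), fitgrid(P) if len(P)>10 else '')
s=arm.state();print(s["ee_pos"],s["ft_force"],s["q"])
E
```

```text
60 24 (array([0.58176148, 0.12962133]), np.float64(-62.888991895050644), np.float64(27.028184134929333), np.float64(20.009602903070437), np.float64(20.025686990754277), np.float64(0.4783367634055651))
70 24 (array([0.58177618, 0.12962009]), np.float64(-62.8466407041291), np.float64(26.963089969744026), np.float64(20.005512751120587), np.float64(20.038434553544885), np.float64(0.5190564407444924))
80 23 (array([0.58174859, 0.12965511]), np.float64(-62.83904266006597), np.float64(27.038520708529223), np.float64(19.989529461836526), np.float64(20.05236850851388), np.float64(0.5148235856719623))
90 20 (array([0.58171255, 0.12966577]), np.float64(-62.853687067132206), np.float64(26.887022582154817), np.float64(19.957798512486626), np.float64(20.070638582597358), np.float64(0.4941783152449375))
[ 0.53141226  0.10830987 -0.00198288] [-3.54927091 -2.73855719  1.70406095] [ 2.01320021e-01  4.51299549e-01 -3.47947124e-01  7.74861322e-01
 -4.57418063e-04 -2.65186887e-01]
```

View pics/s2.png

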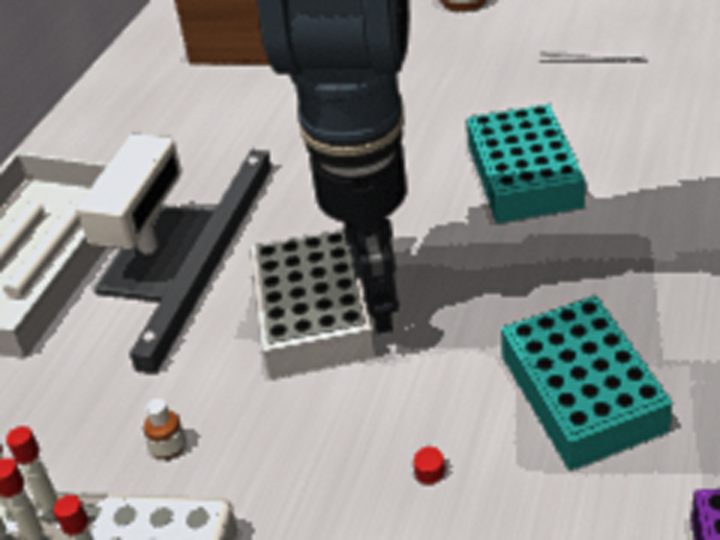

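```bash
python3 - <<'E'
from h import *
C=np.array([.5818,.1296]); a=np.radians(117.1); u=np.array([np.cos(a),np.sin(a)])
K=C-.085*u; p=arm.state()["ee_pos"]; T0=p[:2]; y0=.469; print(K)
T=[]
for k in range(1,15):
    b=-np.radians(25.6/14*k); T.append((*(K+rot(b)@(T0-K)),-.001,y0+b))
n=np.array([np.cos(np.radians(1.5)),np.sin(np.radians(1.5))])
x=np.array(T[-1][:2])
for d in (.003,.006,.009,.012,.015,.018): T.append((*(x+d*n),-.001,T[-1][3]))
rows(T)
E
```

```text
[0.62052132 0.05393191]
from [ 0.5314  0.1083 -0.002 ] yaw 0.4665
[0.0029, -0.001, 0.0017, 0.0294, 0.085]
[0.0058, -0.001, 0.0033, 0.0613, 0.085]
[0.0087, -0.001, 0.0049, 0.0933, 0.085]
[0.0117, -0.001, 0.0063, 0.1252, 0.085]
[0.0148, -0.001, 0.0076, 0.1571, 0.085]
[0.0179, -0.001, 0.0089, 0.189, 0.085]
[0.021, -0.001, 0.01, 0.2209, 0.085]
[0.0242, -0.0011, 0.011, 0.2528, 0.085]
[0.0274, -0.0011, 0.012, 0.2847, 0.085]
[0.0306, -0.0011, 0.0128, 0.3167, 0.085]
[0.0338, -0.0011, 0.0136, 0.3486, 0.085]
[0.0371, -0.0011, 0.0142, 0.3805, 0.085]
[0.0404, -0.0011, 0.0147, 0.4124, 0.085]
[0.0437, -0.0011, 0.0151, 0.4443, 0.085]
[0.0464, -0.0011, 0.0138, 0.4443, 0.085]
[0.0491, -0.0011, 0.0126, 0.4443, 0.085]
[0.0519, -0.0012, 0.0113, 0.4443, 0.085]
[0.0546, -0.0012, 0.01, 0.4443, 0.085]
[0.0573, -0.0012, 0.0087, 0.4443, 0.085]
[0.06, -0.0012, 0.0074, 0.4443, 0.085]
```

Request:
step_arm(
  steps=[
    [[0.003,-0.001,0.0015,0.03,0.085],[0.006,-0.001,0.0035,0.06,0.085],[0.009,-0.001,0.005,0.093,0.085],[0.012,-0.001,0.0065,0.125,0.085],[0.015,-0.001,0.0075,0.157,0.085],[0.018,-0.001,0.009,0.189,0.085],[0.021,-0.001,0.01,0.22,0.085],[0.024,-0.001,0.011,0.253,0.085],[0.0275,-0.001,0.012,0.285,0.085],[0.0305,-0.001,0.013,0.317,0.085],[0.034,-0.001,0.0135,0.35,0.085],[0.037,-0.001,0.014,0.38,0.085],[0.0405,-0.001,0.0145,0.412,0.085],[0.0435,-0.001,0.015,0.444,0.085],[0.0465,-0.001,0.014,0.444,0.085],[0.049,-0.001,0.0125,0.444,0.085],[0.052,-0.001,0.0115,0.444,0.085],[0.0545,-0.001,0.01,0.444,0.085],[0.0575,-0.001,0.0085,0.444,0.085],[0.06,-0.001,0.0075,0.444,0.085]],
  ],
)

```text
t: 7.25
ee_pos: [0.5811, 0.1421, -0.0012]
tcp_rot: [-1.571, 0.004, 0.026]
ft_force: [-6.7, -1.1, 3.4]
grip_width: 0.996
```

```bash
python3 - <<'E'
from h import *
c=arm.read_camera("side"); cv2.imwrite("pics/s3.png",cv2.resize(c["frame"][150:330,150:390],None,fx=3,fy=3,interpolation=cv2.INTER_CUBIC))
for t in(60,75):
    VT[0]=t
    P=block(c,guess=(.635,.14)); 
    print(t,len(P), fitgrid(P) if len(P)>10 else '')
s=arm.state();print(s["ee_pos"],s["tcp_rot"],s["ft_force"],s["t"])
E
```

```text
60 13 (array([0.65031537, 0.14083915]), np.float64(-84.35998183707216), np.float64(1.756980598267595), np.float64(20.146218210106856), np.float64(11.706281386450259), np.float64(5.479761110668505))
75 12 (array([0.65071844, 0.14080838]), np.float64(-84.42009614161704), np.float64(2.103971984784919), np.float64(20.11557967931173), np.float64(11.312395969372009), np.float64(5.651176973706015))
[ 0.58168346  0.14213793 -0.00125747] [-1.57125007  0.00336177  0.02619472] [-4.44718117 -0.05011155  0.14973004] 7.3
```

View pics/s3.png

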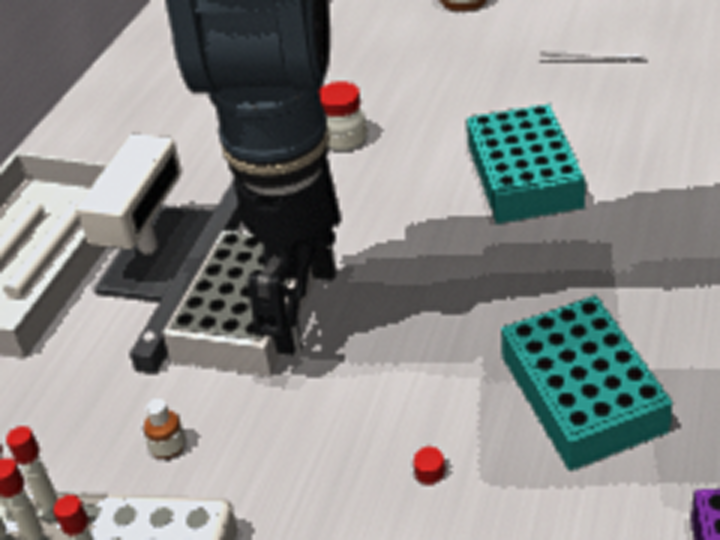

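Request:
step_arm(
  steps=[
    [[0.002,0,0,0,0.085],[0.004,0,0,0,0.085],[0.006,0,0,0,0.085],[0.0075,0,0,0,0.085],[0.0085,0,0,0,0.085],[0.009,0,0,0,0.085],[0.009,0,0,0,0.085]],
  ],
)

```text
t: 8.0
ee_pos: [0.5869, 0.1422, -0.0013]
tcp_rot: [-1.571, 0.009, 0.027]
ft_force: [-18.7, -0.1, 11.7]
grip_width: 0.993
```

Request:
step_arm(
  steps=[
    [[0.0005,0,0,0,0.085],[0.001,0,0,0,0.085],[0.001,0,0,0,0.085]],
  ],
)

```text
t: 8.3
ee_pos: [0.5869, 0.1422, -0.0013]
tcp_rot: [-1.571, 0.011, 0.027]
ft_force: [-22.1, -0.9, 15.1]
grip_width: 0.997
```

Request:
step_arm(
  steps=[
    [[0.0005,0,0,0,0.085],[0.001,0,0,0,0.085],[0.001,0,0,0,0.085]],
  ],
)

```text
t: 8.6
ee_pos: [0.5869, 0.1421, -0.0013]
tcp_rot: [-1.571, 0.012, 0.027]
ft_force: [-26.3, -1.3, 18.3]
grip_width: 0.998
```

Request:
step_arm(
  steps=[
    [[-0.005,0,0,0,0.085],[-0.02,0,0,0,0.085],[-0.04,0,0,0,0.085],[-0.05,-0.03,0,0,0.085],[-0.06,-0.08,0,0,0.085],[-0.09,-0.12,0,0,0.085],[-0.12,-0.15,0,0,0.085],[-0.16,-0.15,0,0,0.085],[-0.2,-0.15,0,0,0.085],[-0.22,-0.15,0,0,0.085],[-0.23,-0.15,0,0,0.085],[-0.23,-0.15,0,0,0.085]],
  ],
)

```text
t: 9.8
ee_pos: [0.3639, 0.1367, 0.1497]
tcp_rot: [-1.571, -0.001, 0.027]
ft_force: [0.6, -0.3, 0.1]
grip_width: 0.995
```

```bash
python3 - <<'E'
from h import *
for n in("side","top"):
    c=arm.read_camera(n)
    f=c["frame"] if n=="side" else np.clip(c["frame"]*1.6,0,255).astype(np.uint8)
    y,x=(160,160) if n=="side" else (85,170)
    cv2.imwrite(f"pics/{n}4.png",cv2.resize(f[y:y+150,x:x+200],None,fx=4,fy=4,interpolation=cv2.INTER_CUBIC))
    for t in(50,60,70):
        VT[0]=t
        P=block(c,guess=(.642,.14)); 
        print(n,t,len(P), fitgrid(P) if len(P)>10 else '')
s=arm.state();print(s["ee_pos"],s["tcp_rot"],s["ft_force"],s["t"])
E
```

```text
side 50 24 (array([0.6445981 , 0.14071698]), np.float64(-88.28843081150528), np.float64(1.7076270132971083), np.float64(20.041505205399897), np.float64(20.005905396726334), np.float64(0.3682103854548586))
side 60 24 (array([0.64458619, 0.14075925]), np.float64(-88.2731305747355), np.float64(1.7461600751879809), np.float64(20.026861546514592), np.float64(20.028264091547015), np.float64(0.34723933532958995))
side 70 24 (array([0.64458295, 0.14077026]), np.float64(-88.28488772144901), np.float64(1.7282148691490764), np.float64(20.04609631890893), np.float64(20.001707928720364), np.float64(0.3581866565281189))
top 50 24 (array([0.64342169, 0.14304279]), np.float64(-88.44343302009977), np.float64(1.829335711471872), np.float64(20.018105181425113), np.float64(20.065160251033845), np.float64(0.45716613940750506))
top 60 24 (array([0.64338889, 0.14303117]), np.float64(-88.40798282971191), np.float64(1.740285038176993), np.float64(19.999588084548332), np.float64(20.019312434883393), np.float64(0.33401555917441783))
top 70 24 (array([0.64336008, 0.14300432]), np.float64(-88.41121951744867), np.float64(1.7324584014816142), np.float64(19.991524666724924), np.float64(20.020807064791885), np.float64(0.3092124521287474))
[0.3655272  0.13698525 0.14955027] [-1.57054964e+00 -1.32317379e-03  2.62682499e-02] [ 1.05261644  0.26571508 -0.13413058] 9.9
```

View pics/side4.png

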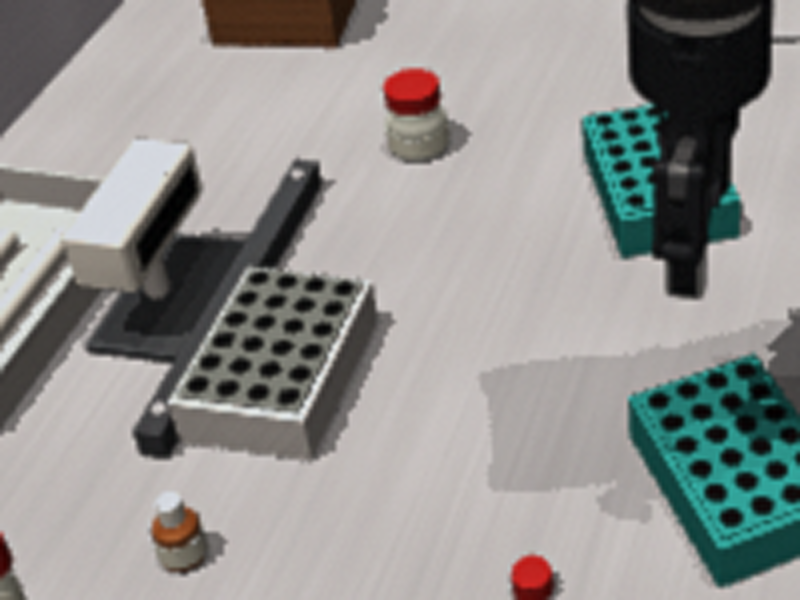

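View pics/top4.png

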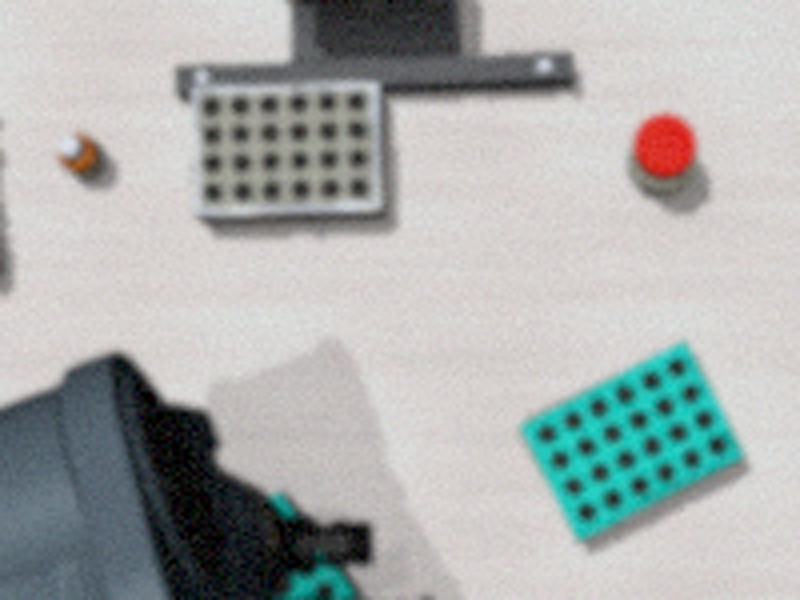

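```bash
python3 - <<'E'
from h import *
cc={}
for n in("side","top"):
    cs=[arm.read_camera(n) for _ in range(5)]; c=cs[0]
    f=np.mean([k["frame"] for k in cs],0); f=np.clip(f*(1.6 if n=="top" else 1.3),0,255).astype(np.uint8)
    np.save(f"/tmp/{n}.npy",f); import pickle; c["frame"]=f; pickle.dump(c,open(f"/tmp/{n}.pkl","wb"))
    VT[0]=70; P=block(c,guess=(.643,.142)); C,a,a2,_,_,_=fitgrid(P); print(n,C,a,a2)
    u=np.array([np.cos(np.radians(a)),np.sin(np.radians(a))]); S=np.array([-u[1],u[0]])
    if S[0]<0:S=-S
    k=8
    (y0,y1,x0,x1)=(190,285,190,245) if n=="side" else (90,125,210,310)
    g=cv2.resize(f[y0:y1,x0:x1],None,fx=k,fy=k,interpolation=cv2.INTER_CUBIC)
    def line(p,q,col):
        P=[tuple(int(round(v)) for v in ((proj(c,w)-[x0,y0]+.5)*k)) for w in(p,q)]; cv2.line(g,*P,col,1)
    F=C+.045*S
    line((*(F-.2*u),.024),(*(F+.2*u),.024),(0,0,255))   # fence top edge expected if flush
    G=F+.003*S
    line((*(G-.2*u),.024),(*(G+.2*u),.024),(0,255,0)) # gap 3mm
    line((*(F-.065*u),.038),(*(F+.065*u),.038),(255,0,0))
    if n=="side": g=cv2.resize(g,None,fx=.79,fy=.79)
    cv2.imwrite(f"pics/{n}5.png",g); print(g.shape)
E
```

```text
side [0.64458564 0.14073825] -88.30974162089863 1.6628945776017972
(600, 348, 3)
top [0.64346492 0.14308762] -88.45921208931081 1.756555347926145
(280, 800, 3)
```

View pics/side5.png

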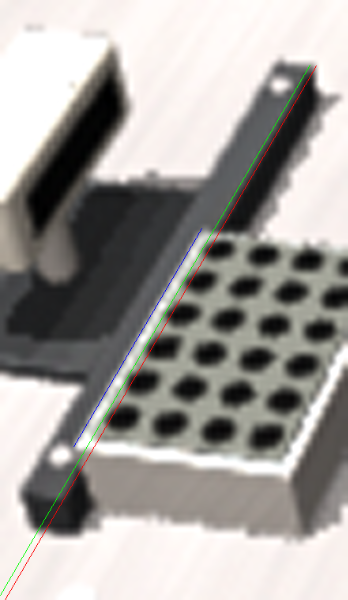

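View pics/top5.png

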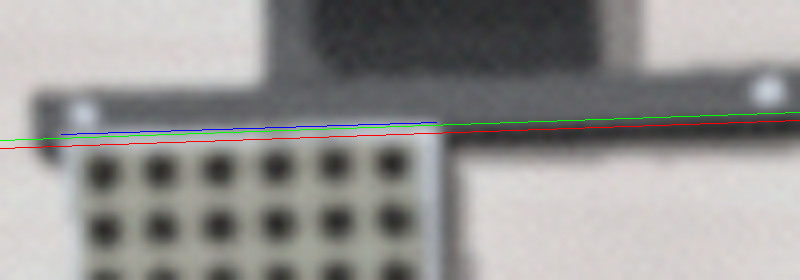

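```bash
python3 - <<'E'
from h import *
import pickle
for n in("side","top"):
    c=pickle.load(open(f"/tmp/{n}.pkl","rb")); g=cv2.cvtColor(c["frame"],cv2.COLOR_BGR2GRAY).astype(np.float32)
    VT[0]=70; C,a,a2,*_=fitgrid(block(c,guess=(.643,.142))); al=np.radians((a+a2-90)/2)
    u=-np.array([np.cos(al),np.sin(al)]); S=np.array([u[1],-u[0]]); 
    # fence-top coordinates in block frame: d along S from block front face, s along u (world +y)
    def scan(z,rng,d0,d1):
        dd=np.arange(d0,d1,.00025); out=[]
        for s in rng:
            uv=np.array([proj(c,(*(C+(.045+d)*S+s*u),z)) for d in dd],np.float32)
            out.append(cv2.remap(g,uv[None,:,0],uv[None,:,1],cv2.INTER_CUBIC)[0])
        return dd,np.array(out)
    print(n,C,np.degrees(al),u,S)
    for lo,hi in((-.19,-.16),(-.15,-.12),(-.12,-.09),(.068,.08)):
        dd,o=scan(.024,np.arange(lo,hi,.002),-.012,.012); m=o.mean(0)
        gr=np.gradient(cv2.GaussianBlur(m[:,None],(1,9),0)[:,0])
        i=np.argmax(gr); print((lo,hi),"front edge d=%.2fmm"%(dd[i]*1e3), np.round(m[::8]).astype(int))
    # block own front top edge check
    dd,o=scan(.038,np.arange(-.05,.05,.004),-.008,.008); m=o.mean(0); print("block",dd[np.argmin(np.gradient(m))]*1e3,np.round(m[::8]).astype(int))
    dd,o=scan(.038,np.arange(-.05,.05,.004),-.1,-.08); m=o.mean(0); print("block rear",dd[np.argmax(np.gradient(m))]*1e3,np.round(m[::8]).astype(int))
E
```

```text
side [0.64458564 0.14073825] -88.32342352164842 [-0.0292576  0.9995719] [0.9995719 0.0292576]
(-0.19, -0.16) front edge d=1.25mm [155 122  97  74  42  27  41  72  93 105 127 144]
(-0.15, -0.12) front edge d=0.75mm [70 33 20 21 21 26 48 79 96 97 95 95]
(-0.12, -0.09) front edge d=0.75mm [66 30 20 20 21 26 49 80 95 96 94 94]
(0.068, 0.08) front edge d=0.25mm [139 129 108  69  41  32  53  84  91  91  90  87]
block -0.4999999999999935 [106 155 216 223 149  95  88  91]
block rear -90.5 [ 99  90  82  76 104 198 265 218 144 143 131]
top [0.64346492 0.14308762] -88.35132837069233 [-0.02877078  0.99958604] [0.99958604 0.02877078]
(-0.19, -0.16) front edge d=1.75mm [169 144 114  84  59  48  58  81 100 118 130 135]
(-0.15, -0.12) front edge d=0.50mm [180 152 124  94  64  53  64  81  94  99 101 100]
(-0.12, -0.09) front edge d=1.00mm [166 143 118  88  62  51  62  82  93  99  99  99]
(0.068, 0.08) front edge d=3.75mm [210 201 184 163 143 125 117 117 118 119 116 116]
block 6.938893903907228e-15 [145 167 181 175 152 125 106  99]
block rear -91.0 [118 101  85  89 120 159 183 184 170 152 132]
```

Request:
step_arm(
  steps=[
    [[0.04,0,0.004,0,0.085],[0.08,0,0.004,0,0.085],[0.11,0.02,0.004,0,0.085],[0.14,0.05,0.004,0,0.085],[0.165,0.08,0.004,0,0.085],[0.185,0.11,0.004,0,0.085],[0.188,0.13,0.004,0,0.085],[0.188,0.145,0.004,0,0.085],[0.188,0.15,0.004,0,0.085],[0.188,0.15,0.004,0,0.085],[0.2,0.15,0.004,0,0.085],[0.208,0.15,0.004,0,0.085],[0.213,0.15,0.004,0,0.085],[0.217,0.15,0.004,0,0.085],[0.219,0.15,0.004,0,0.085],[0.219,0.15,0.004,0,0.085]],
  ],
)

```text
t: 12.0
ee_pos: [0.5832, 0.1464, -0.0006]
tcp_rot: [-1.571, -0.0, 0.026]
ft_force: [-0.4, -0.5, 0.3]
grip_width: 0.994
```

Request:
step_arm(
  steps=[
    [[0.001,0,0,0,0.085],[0.002,0,0,0,0.085],[0.003,0,0,0,0.085],[0.003,0,0,0,0.085]],
  ],
)

```text
t: 12.4
ee_pos: [0.5862, 0.1465, -0.0007]
tcp_rot: [-1.571, -0.0, 0.026]
ft_force: [-0.6, -0.5, -0.0]
grip_width: 0.993
```

Request:
step_arm(
  steps=[
    [[0.001,-0.0005,0,0,0.085],[0.002,-0.001,0,0,0.085],[0.003,-0.001,0,0,0.085],[0.003,-0.001,0,0,0.085]],
  ],
)

```text
t: 12.8
ee_pos: [0.5869, 0.1464, -0.0002]
tcp_rot: [-1.571, 0.004, 0.027]
ft_force: [-8.0, 0.3, 1.7]
grip_width: 0.997
```

Request:
step_arm(
  steps=[
    [[0.001,0,0,0,0.085],[0.002,-0.0005,0,0,0.085],[0.003,-0.001,0,0,0.085],[0.003,-0.001,0,0,0.085]],
  ],
)

```text
t: 13.2
ee_pos: [0.5869, 0.1463, -0.0001]
tcp_rot: [-1.571, 0.01, 0.028]
ft_force: [-16.3, 0.3, 4.2]
grip_width: 0.995
```

Request:
step_arm(
  steps=[
    [[0.001,0,0,0,0.085],[0.002,-0.0005,0,0,0.085],[0.003,-0.001,0,0,0.085],[0.003,-0.001,0,0,0.085]],
  ],
)

```text
t: 13.6
ee_pos: [0.5869, 0.1461, -0.0]
tcp_rot: [-1.572, 0.015, 0.028]
ft_force: [-24.1, 0.9, 4.3]
grip_width: 0.997
```

Request:
step_arm(
  steps=[
    [[0.001,0,0,0,0.085],[0.002,-0.0005,0,0,0.085],[0.003,-0.001,0,0,0.085],[0.003,-0.001,0,0,0.085]],
  ],
)

```text
t: 14.0
ee_pos: [0.5868, 0.146, -0.0]
tcp_rot: [-1.572, 0.021, 0.029]
ft_force: [-32.4, 0.7, 5.1]
grip_width: 0.995
```

Request:
step_arm(
  steps=[
    [[-0.003,0,0,0,0.085],[-0.007,0,0,0,0.085],[-0.012,0,0,0,0.085],[-0.025,0,0,0,0.085],[-0.045,0,0,0,0.085],[-0.055,-0.03,0,0,0.085],[-0.07,-0.08,0,0,0.085],[-0.1,-0.12,0,0,0.085],[-0.13,-0.15,0,0,0.085],[-0.17,-0.15,0,0,0.085],[-0.2,-0.15,0,0,0.085],[-0.23,-0.15,0,0,0.085],[-0.24,-0.15,0,0,0.085],[-0.24,-0.15,0,0,0.085]],
  ],
)

```text
t: 15.4
ee_pos: [0.3581, 0.1407, 0.154]
tcp_rot: [-1.57, -0.002, 0.027]
ft_force: [0.8, -0.2, -0.1]
grip_width: 0.991
```

```bash
python3 - <<'E'
from h import *
for n in("side","top"):
    c=arm.read_camera(n)
    if n=="side": cv2.imwrite("pics/side6.png",c["frame"])
    VT[0]=60; print(n,fitgrid(block(c,guess=(.643,.142)))[:3])
    if n=="top":
        for k,(u,v,z) in dict(vial=(190,124,.04)).items(): pass
        f=np.clip(c["frame"]*1.6,0,255).astype(np.uint8); cv2.imwrite("pics/top6.png",f)
s=arm.state();print(s["ee_pos"],s["ft_force"],s["t"])
E
```

```text
side (array([0.64461731, 0.14074141]), np.float64(-88.22512781296278), np.float64(1.7652510752579262))
top (array([0.65745162, 0.14366141]), np.float64(6.455052170247577), np.float64(91.21609569930955))
[0.35973908 0.14096211 0.15382306] [ 0.41533134 -0.82787276 -0.01450253] 15.5
```

View pics/top6.png

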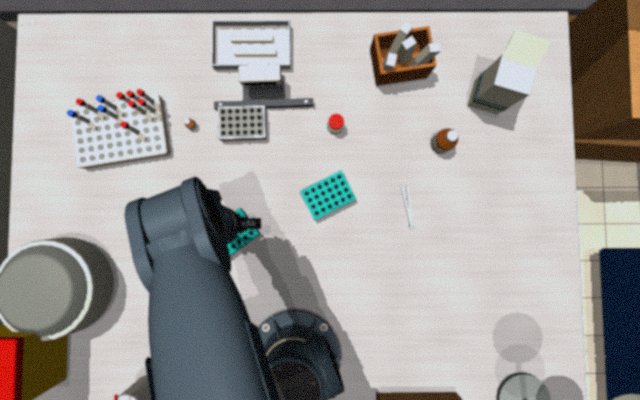

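View pics/side6.png

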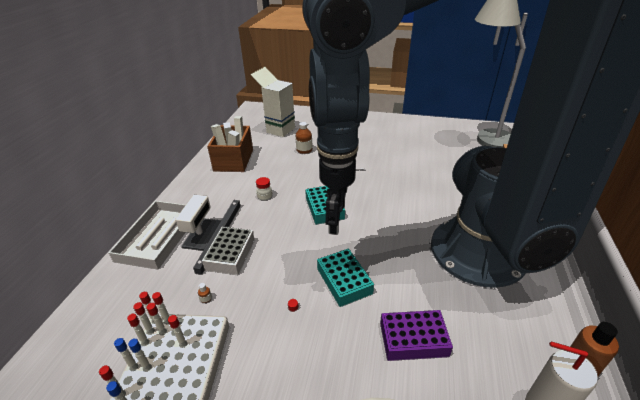

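```bash
python3 -c "
from plant import arm
print(arm.hand_in())"
```

```text
the job is handed in; nothing more can be done
None
```

I turned the block about 52° and slid it against the steel fence by pushing one long side with the two open fingertips. I then pressed it home twice, backed the arm clear and handed in at about 15.5 s.

**Flat against the fence:** Under the second press the wrist force rose to 32 N and the fingers stayed at x = 0.587 m. A free block slides at 10–20 N, so it was against the fence.
- The last side view puts the block's centre at (0.645, 0.141) with its long side at 91.8°. The fence, measured from the top view, runs at about 91.4–91.7°.
- Between the two presses, the edge scans left a possible gap of about 0.3–1.3 mm, with the slope within roughly 0.2°. That is about half a camera pixel, so the pictures alone can't rule out a hairline gap. The block's position did not change with the second press.

**Within the fence's length:** The block's +y end is at about y = 0.207 m, and the fence ends at about 0.22 m.

**Rest of the bench:** I saw no shift in the other things in the final pictures.

**Checks that disagreed:** The last top-view fit of the wells was thrown off by a stray dark patch and gave a wrong pose, so I ignored it. The earlier top fit put the block's centre at (0.643, 0.143), about 2 mm from the side view and within the camera calibration. My first rough reading from the top view suggested a 2–3 mm gap, which is why I pressed a second time.

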